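# Pack two turned parts and inspect one under the loupe

## Robot

A 7-joint arm with a two-finger parallel gripper is mounted at the origin on the work surface. World frame = base frame: x ahead of the robot, y to its left, z up, the work surface at z = 0. Lengths are in m, angles in rad, forces in N, time in s.
With the tool pointing down it reaches from about 0.425 to 0.925 m from the base axis. Payload 6.8 kg.
Tool frame: the origin (TCP) lies between the finger pads; the fingertips stand 11 mm ahead of it and the grasp point (between the pads) lies 8 mm behind it; z points along the fingers, y is the line along which they close (so a half turn about z gives the same grasp; the last joint's range is limited). The gripper opens to 88 mm and grips with 3 to 60 N. Pads are 20 mm wide; open, the fingers measure 115 mm over their backs; the gripper's body (75 mm by 178 mm) begins 61 mm behind the grasp point.
Start: joints at [-1.441, 0.477, 0.022, 1.555, -0.011, 1.109, -0.083], TCP at [0.159, 0.656, 0.234] pointing down, gripper open.
Joint ranges: [-2.96, 2.96], [-0.34, 2.1], [-1.41, 1.46], [0.24, 2.44], [-1.37, 4.51], [0.17, 1.92], [-2.96, 2.96]. Speed limits (rad/s): [2.39, 2.39, 3.14, 3.14, 3.14, 3.14, 3.14].

## Interface

Orientations are given as [roll, pitch, yaw] about the fixed x, y, z axes, in that order (R = Rz(yaw) Ry(pitch) Rx(roll)).
In Python, from rig import manip, eyes, workorder, outline_of, tip_of gives the robot as it stands.
- The arm moves only by the tool play_rows, never from a script. Its argument "increments" is a list of rows, each an object of numbers: "dx", "dy", "dz": the shift along the tool's x, y, z in m; "ax", "ay", "az": the turn, a rotation vector about the tool's x, y, z in degrees; "gripper": the opening, from 0 (shut) to 1 (fully open). In form: [{"dx": .., "dy": .., "dz": .., "ax": .., "ay": .., "az": .., "gripper": ..}, ...]. A call has 1 to 5 rows; each row shifts and turns the commanded pose from where the row before left it, along the tool's axes as they then stand; what a row does not reach is not made up. A row lasts 1/10 s, in which the tool goes at most 50 mm and 8.59 degrees, less where a joint would pass 70% of its speed; a pose out of reach is approached as far as the arm can. A call with a gripper value outside its range is refused whole. The fingers move at their own pace and stop on an object; the grip force is fixed at half the most. Time passes only in rows, so rows that do not move let the fingers close. It gives the time, the measured TCP pose, the force, the opening and the grip force at its end, in the units of the state.
- manip.state(): the state, without advancing time (a new reading comes with each control period).
- eyes.get_image(name): name is "scene" or "top" or "wrist"; returns a dict with "frame" (384x512x3 uint8, blue, green, red), "range_z" (384x512 float32, m along the optical axis (not along the pixel's ray), 0 where there is no reading), "mtx" (3x3 intrinsics, pixels), "position" and "rotation" of the camera in the world. Camera axes: x right, y down, z forward; pixel columns grow to the right and rows downward; lengths in m; the calibration is good to about 2 mm. A picture is of the moment at which its call begins.
- workorder.hand_in(): hands the job in; it is judged then, once.
Trained networks look in a picture, given as the dict that the camera call returned (one of the last four; its "shot" number tells which), for a name from the list of things; names that differ only in an ending like _2 or _b are one class to them, and where a whole thing is asked for, a point or a joint stands for the part that bears it (a point fixed in the world has none). Each returns a list of dicts, best first, with "score" (0 to 1); they miss things now and then, are a little off and sometimes report something else, mostly with a low value. They report only what shows in the picture. A call takes as long as a camera call. They do not tell look-alikes from the thing itself.
- outline_of(name, picture): "mask" (384x512 bool, what is visible of it).
- tip_of(name, picture): "position" ([x, y, z] in m, in world coordinates, good to about 4 mm: a listed point, or the origin of a listed thing).
The state is a dict: "time_s": time; "q": joint angles; "dq": joint speeds; "joint_efforts": joint torques, N m; "ee_pos": TCP position; "ee_rot": TCP orientation; "force": force on the tool from outside, world axes, zero at the start; "torque": the same for the moment, N m; "gripper_width": finger opening in m; "grasp_force": force on a finger pad.
Only numpy, scipy, OpenCV 4.12 (cv2) and the standard library are available. Lean on these libraries where they do the work, as an engineer would, in place of code of your own. Each camera call takes 0.05 s, during which the arm holds its last target. There are 200 camera calls.

## Task

Stand the two loose turned aluminium parts upright in the two empty cells of the divided crate, one per cell, setting them down rather than dropping them. Then take the loupe off its rest and hold it level and still, centred over the top face of the flanged part, with the lens at the height marked by the brass pointer on the focus post and touching nothing but the gripper; finish while still holding it there. Leave the pointer where it is set, the rings in their cells and everything else on the bench alone.

Things in the scene. Friction and masses are not known exactly. Their poses are not given: they have to be found in the camera images.
- flanged_mid (a point): Flanged part: loose turned aluminium piece, 90 mm tall, about 0.2 kg, upright. Foot 34 mm in diameter and 22 mm high, then a neck 24 mm in diameter, and on top a wide disc (flange) 38 mm in diameter, 16 mm thick, from 74 to 90 mm above the foot. The point is on its axis half-way up (45 mm above the foot's underside); z points up.
- flanged_top (a point): Centre of the flanged part's flat top face, 90 mm above its foot: the spot to be inspected.
- stepped_mid (a point): Stepped part: a loose turned aluminium piece, 90 mm tall, about 0.2 kg, standing upright, with no flange. Foot 34 mm in diameter and 32 mm high, above it a plain shank 26 mm in diameter up to the top. The point is on its axis half-way up (45 mm above the foot); z points up along its axis.
- flanged: The flanged part's body; origin at the centre of its underside.
- stepped: The stepped part's body; origin at the centre of its underside.
- station: Fixed dark steel base plate, 270 x 150 mm, 8 mm thick, carrying a grey divided crate and a round steel focus post. Origin on the bench under the crate's centre, z up. The plate reaches from -75 to +195 mm along its x axis; the post, 10 mm thick, stands at x = +168 mm, y = 0, its top 192 mm above the bench.
- crate_mid (a point): The crate's middle, at the height of the cell floors (13 mm above the bench). Crate 127 x 127 mm outside, 2 x 2 square cells 56 mm wide inside (walls 5 mm thick), cell centres 30.5 mm either side of the middle in the station's x and y; wall tops 58 mm above the bench.
- cell_a (a point): Floor centre of the empty cell at -x, +y of the crate's middle (13 mm above the bench); axes parallel to the station's.
- cell_b (a point): Floor centre of the other empty cell, diagonally opposite, at +x, -y; axes parallel to the station's.
- pointer: Brass collar clamped on the focus post (24 mm diameter, 16 mm high) with a flat brass finger, 10 mm wide and 4 mm thick, towards the crate. Set anywhere from 135 to 175 mm above the bench; it slides if pushed hard. Origin on the post's axis at the middle height of the finger.
- pointer_tip (a point): Tip of the brass finger, 53 mm from the post's axis towards the crate, at the middle of its thickness. Its height is the focal height at which the lens centre is to be held.
- loupe_grip (a point): Loupe (reading lens), loose, 0.12 kg: grip point at the middle of its dark wooden handle's height, near the balance point. The handle is 16 mm wide (y), 18 mm high (z) and runs along the loupe's x axis from 31 to 181 mm behind (-x of) the lens centre; this point is 85 mm behind the lens centre, at the same height. On the rest it is 49 mm above the bench.
- loupe_lens (a point): Centre of the loupe's round lens (steel ring 66 mm outside diameter, 12 mm high, glass inside), half-way through its thickness and at the same height as the middle of the handle. x points away from the handle; z is the lens axis, upright when the loupe is level.
- loupe: The loupe's body; origin 9 mm below the lens centre, x away from the handle.
- rest: Fixed black rest carrying the loupe: base 225 x 62 mm, 8 mm thick, from -189 to +35 mm along its x axis; round pillar 56 mm in diameter, 43 mm high under the lens; block 22 mm long, 40 mm wide, 40 mm high under the handle's end at x = -168 mm. Between them the handle is free underneath (32 mm). Origin on the bench under the lens; handle towards -x.
- ring_1: Steel ring, 42 mm outside diameter, 28 mm high, lying in one of the other two cells; stays there. Origin at the centre of its underside.
- ring_2: A second, like steel ring in the last cell; stays there. Origin at the centre of its underside.
- holder: Bystander: loose steel tool holder, 62 mm diameter, 105 mm tall, standing; origin at its underside.
- nut: Bystander: low round dark steel nut, 38 mm diameter, 22 mm high; origin at its underside.
- oil: Bystander: white bottle, 52 mm diameter, 130 mm tall; origin at its underside.
- caliper: Bystander: caliper lying flat, 210 mm long, about 13 mm high; origin at the middle of its beam, underside.
- driver: Bystander: screwdriver lying on the bench; origin at its underside.
Mind the look-alikes: they are no part of the job. What is shaped like the stepped but blue or purple is not meant. What is shaped like the loupe but orange or turquoise is not meant.

How it is judged:
By the outcome, as a careful person would: the job done as asked, in the order asked, and still so for the second after the job is handed in, while the arm keeps its last pose, push and grip.
It also fails if it takes over 67 s, if anything falls off the work surface, if the arm or the gripper's body presses on something with over 40 N, if the wrist force passes 120 N, or if a joint passes its speed limit or range.

## Working session

There is one attempt and no reset: what is moved stays moved. The work goes in short steps, Python scripts to look and compute and a tool call to move; the robot and the scene stay as the last step left them, time stands still between calls to the robot, and variables do not carry over. Pictures are saved under pics/ and viewed, at most 10 in all, crops included, and the job is handed in when it is done.

Besides the shell and the picture viewer there is one more tool, called after "Request:" by a JSON object that holds its "op" and its "data". play_rows: Moves the arm, as the interface text tells. Its arguments: {"type":"object","properties":{"increments":{"type":"array","items":{"type":"object","properties":{"dx":{"type":"number"},"dy":{"type":"number"},"dz":{"type":"number"},"ax":{"type":"number"},"ay":{"type":"number"},"az":{"type":"number"},"gripper":{"type":"number"}}}}},"required":["increments"]}

```bash
ls; mkdir -p pics; cat > h.py <<'E'
import numpy as np, cv2
from rig import manip, eyes, workorder, outline_of, tip_of
def px(p,pic):
    c=np.array(pic["rotation"]).reshape(3,3).T@(np.array(p)-pic["position"]); u=pic["mtx"]@c; return (u[:2]/u[2]).round(0)
def world(u,v,pic,z=None):
    z=pic["range_z"][int(v),int(u)] if z is None else z
    return np.array(pic["rotation"])@(z*np.linalg.inv(pic["mtx"])@[u,v,1])+pic["position"]
E
python3 - <<'E'
from h import *
s=manip.state(); print(s["ee_pos"],s["ee_rot"],s["gripper_width"])
ims=[]
for n in ["scene","top"]:
    p=eyes.get_image(n); ims.append(p["frame"]); print(n,np.round(p["position"],3), np.round(p["rotation"],2).tolist())
    for t in ["flanged_mid","flanged_top","stepped_mid","station","crate_mid","cell_a","cell_b","pointer_tip","loupe_grip","loupe_lens","rest","ring_1","holder","nut","oil","caliper","driver"]:
        for d in tip_of(t,p)[:4]:
            if d["score"]>.25: print(t,round(d["score"],2),np.round(d["position"],3),px(d["position"],p))
    cv2.imwrite(f"pics/{n}1.png",cv2.resize(p["frame"],(800,600)))
E
```

```text
pics
[0.1588944  0.65544498 0.232699  ] [-3.13982409e+00  1.43029933e-04  2.90381064e+00] 0.08805260512612895
scene [ 1.301 -0.296  0.974] [-2.35, -0.01, 1.2]Traceback (most recent call last):
  File "<stdin>", line 8, in <module>
  File "h.py", line 4, in px
    c=np.array(pic["rotation"]).reshape(3,3).T@(np.array(p)-pic["position"]); u=pic["mtx"]@c; return (u[:2]/u[2]).round(0)
      ~~~~~~~~~~~~~~~~~~~~~~~~~~~~~~~~~^^^^^
ValueError: cannot reshape array of size 3 into shape (3,3)
```

```bash
cat > h.py <<'E'
import numpy as np, cv2
from scipy.spatial.transform import Rotation as Ro
from rig import manip, eyes, workorder, outline_of, tip_of
R=lambda r: Ro.from_euler("xyz",r).as_matrix()
def px(p,pic):
    c=R(pic["rotation"]).T@(np.array(p)-pic["position"]); u=np.array(pic["mtx"])@c; return (u[:2]/u[2]).round(0)
def cloud(pic,mask=None):
    z=pic["range_z"]; m=z>0
    if mask is not None: m&=mask
    v,u=np.nonzero(m); d=z[v,u]
    return (R(pic["rotation"])@(np.linalg.inv(pic["mtx"])@np.array([u*d,v*d,d]))).T+pic["position"]
E
python3 - <<'E'
from h import *
for n in ["scene","top"]:
    p=eyes.get_image(n); print(n,np.round(p["position"],3), np.round(p["rotation"],2).tolist())
    for t in ["flanged_mid","flanged_top","stepped_mid","station","crate_mid","cell_a","pointer_tip","loupe_grip","loupe_lens","rest","ring_1","holder","nut","oil","caliper","driver"]:
        for d in tip_of(t,p)[:4]:
            if d["score"]>.25: print(t,round(d["score"],2),np.round(d["position"],3),px(d["position"],p))
    cv2.imwrite(f"pics/{n}1.png",cv2.resize(p["frame"],(800,600)))
    np.savez(n+"1.npz",**{k:v for k,v in p.items() if k!="shot"})
E
```

```text
scene [ 1.301 -0.296  0.974] [-2.35, -0.01, 1.2]
flanged_mid 0.68 [0.679 0.016 0.147] [274. 226.]
flanged_mid 0.64 [0.596 0.284 0.046] [332. 207.]
flanged_top 0.76 [0.599 0.28  0.093] [334. 199.]
flanged_top 0.5 [0.434 0.209 0.001] [293. 192.]
stepped_mid 0.72 [0.352 0.192 0.041] [281. 172.]
stepped_mid 0.68 [0.518 0.225 0.038] [307. 198.]
stepped_mid 0.51 [0.44  0.21  0.047] [295. 184.]
station 0.74 [0.585 0.031 0.016] [266. 230.]
station 0.71 [ 0.567 -0.004 -0.004] [254. 232.]
station 0.6 [0.598 0.282 0.048] [332. 207.]
crate_mid 0.63 [0.73  0.026 0.148] [284. 237.]
cell_a 0.89 [0.529 0.024 0.015] [258. 219.]
cell_a 0.75 [ 0.599 -0.03   0.014] [251. 238.]
pointer_tip 0.55 [0.677 0.014 0.146] [273. 226.]
pointer_tip 0.39 [ 0.55  -0.301  0.04 ] [168. 246.]
loupe_grip 0.93 [ 0.468 -0.32   0.053] [156. 226.]
loupe_grip 0.86 [ 0.742 -0.375  0.006] [158. 310.]
loupe_grip 0.75 [ 0.198 -0.364  0.008] [135. 188.]
loupe_grip 0.31 [ 0.55  -0.295 -0.002] [171. 253.]
loupe_lens 0.84 [ 0.191 -0.448  0.01 ] [112. 191.]
loupe_lens 0.83 [ 0.55  -0.296  0.05 ] [169. 243.]
loupe_lens 0.81 [ 0.74 -0.2
[... 1320 characters left out ...]
.009] [358. 124.]
loupe_lens 0.8 [ 0.736 -0.283  0.007] [333. 126.]
loupe_lens 0.72 [ 0.19  -0.45   0.009] [383. 271.]
loupe_lens 0.7 [ 0.551 -0.297  0.046] [341. 173.]
rest 0.8 [ 0.555 -0.296  0.002] [338. 174.]
rest 0.5 [0.598 0.283 0.044] [182. 163.]
ring_1 0.57 [ 0.541 -0.041  0.013] [270. 178.]
ring_1 0.39 [0.587 0.037 0.015] [249. 166.]
holder 0.58 [ 0.728  0.271 -0.005] [188. 131.]
holder 0.3 [0.679 0.018 0.149] [254. 134.]
nut 0.47 [ 0.402  0.054 -0.   ] [246. 216.]
nut 0.32 [0.676 0.019 0.147] [254. 135.]
oil 0.52 [0.466 0.468 0.002] [135. 200.]
caliper 0.83 [0.339 0.273 0.002] [187. 234.]
caliper 0.64 [ 0.561 -0.    -0.006] [259. 173.]
driver 0.48 [ 0.338 -0.455 -0.   ] [382. 231.]
```

View pics/scene1.png

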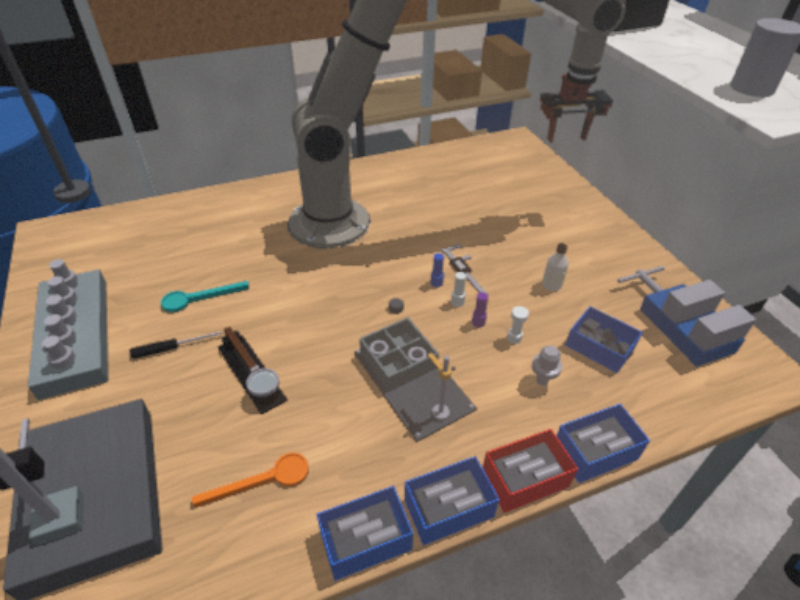

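View pics/top1.png

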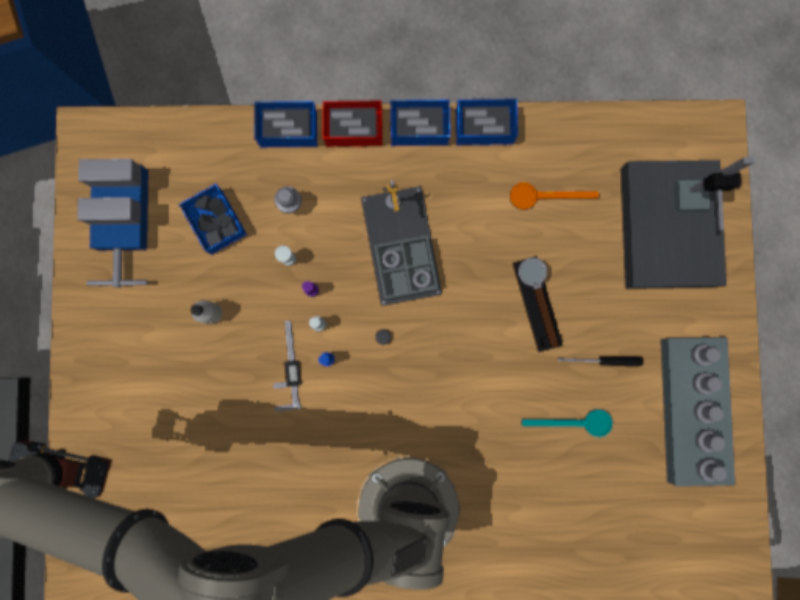

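Stepped candidates (scene, 512-px): blue (281,172), bare aluminium (295,184), purple (307,198). The bare one fits the description. Loupe candidates: turquoise (135,188), the dark-handled one on the black rest (156,226), and orange (158,310). The one on the rest fits. The empty cells are at about (258,219) and (251,238). I'll confirm with a crop and refine the positions from depth.

```bash
python3 - <<'E'
from h import *
f=np.load("scene1.npz")["frame"]
a=cv2.resize(f[140:250,225:375],(800,587),interpolation=cv2.INTER_CUBIC)[:, :520]
b=cv2.resize(f[200:270,130:190],(280,327),interpolation=cv2.INTER_CUBIC)
o=np.zeros((587,800,3),np.uint8);o[:,:520]=a;o[:327,520:]=b
cv2.imwrite("pics/crop1.png",o)
for n in ["scene","top"]:
    p=dict(np.load(n+"1.npz")); C=cloud(p)
    for nm,x,y,r,z0,z1 in [("flanged",.598,.282,.03,.075,.1),("stepped",.438,.206,.025,.06,.1),("crate walls",.564,-.002,.1,.05,.064),("pointer",.676,.017,.03,.12,.18),("lens",.551,-.296,.04,.04,.07)]:
        m=(np.hypot(C[:,0]-x,C[:,1]-y)<r)&(C[:,2]>z0)&(C[:,2]<z1); P=C[m]
        if len(P): print(n,nm,m.sum(),"mean",P.mean(0).round(4),"mid",((P.min(0)+P.max(0))/2).round(4),"zq",np.percentile(P[:,2],[10,50,90]).round(3), np.round(cv2.minAreaRect(P[:,:2].astype(np.float32)*1000),1) if 0 else cv2.minAreaRect(P[:,:2].astype(np.float32)*1000))
E
```

```text
scene flanged 90 mean [0.6003 0.2778 0.087 ] mid [0.5982 0.2808 0.0845] zq [0.08  0.088 0.091] ((597.8458862304688, 279.2520751953125), (35.12184524536133, 38.0631217956543), 70.11460876464844)
scene stepped 64 mean [0.4425 0.2059 0.0801] mid [0.4403 0.2082 0.0768] zq [0.065 0.082 0.09 ] ((439.47222900390625, 208.13027954101562), (24.19995880126953, 26.098064422607422), 29.554182052612305)
scene crate walls 349 mean [ 0.5674 -0.0047  0.0549] mid [ 0.5662 -0.0026  0.0556] zq [0.051 0.055 0.059] ((565.7908935546875, -1.4726409912109375), (131.20912170410156, 129.5211639404297), 10.117477416992188)
scene pointer 27 mean [0.6916 0.0201 0.1483] mid [0.6923 0.0208 0.1473] zq [0.146 0.149 0.15 ] ((692.0677490234375, 20.287282943725586), (26.55567741394043, 9.614394187927246), 10.374627113342285)
scene lens 316 mean [ 0.5518 -0.2984  0.0513] mid [ 0.55   -0.2975  0.0521] zq [0.048 0.051 0.055] ((550.447998046875, -297.6673889160156), (63.57680130004883, 69.61195373535156), 78.53595733642578)
top flanged 91 mean [0.5928 0.2815 0.089 ] mid [0.5931 0.2815 0.088 ] zq [0.084 0.089 0.096] ((593.28
[... 196 characters left out ...]
545410156, 209.45736694335938), (23.21965980529785, 23.67076301574707), 45.041221618652344)
top crate walls 242 mean [5.621e-01 5.000e-04 5.630e-02] mid [5.628e-01 5.000e-04 5.700e-02] zq [0.052 0.056 0.061] ((562.8458862304688, 0.9395599365234375), (127.7592544555664, 126.81961059570312), 9.859023094177246)
top pointer 25 mean [0.6901 0.0236 0.1493] mid [0.6901 0.0237 0.1494] zq [0.145 0.149 0.153] ((689.824951171875, 23.38079833984375), (29.01152229309082, 9.58476448059082), 10.854822158813477)
top lens 263 mean [ 0.5478 -0.2953  0.0511] mid [ 0.5464 -0.295   0.051 ] zq [0.046 0.051 0.057] ((548.1730346679688, -294.32891845703125), (64.31715393066406, 64.24592590332031), 64.16343688964844)
```

View pics/crop1.png

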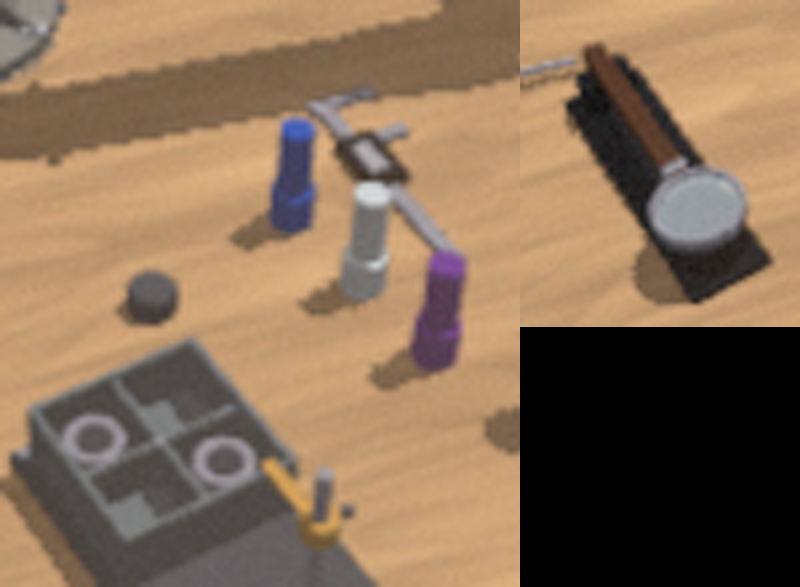

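The crop shows the bare aluminium stepped part between the blue and purple ones. The real loupe has a brown handle and sits on the black rest. Rings lie in two cells, and cells a and b are empty. I'm moving above the stepped part now.

Request:
{"op": "play_rows", "data": {"increments": [{"az": -7.9},{"az": -7.9},{"az": -7.8},{"dx": -0.0164,"dy": -0.0408,"dz": 0.002},{"dx": -0.0164,"dy": -0.0408,"dz": 0.002}]}}

```text
validation failed for argument at $.in...
```

Request:
{"op": "play_rows", "data": {"increments": [{"dx": -0.0164,"dy": -0.0408,"dz": 0.002},{"dx": -0.0164,"dy": -0.0408,"dz": 0.002},{"dx": -0.0164,"dy": -0.0408,"dz": 0.002},{"dx": -0.0164,"dy": -0.0408,"dz": 0.002},{"dx": -0.0164,"dy": -0.0408,"dz": 0.002}]}}

```text
validation failed for argument at $.in...
```

Request:
{"op": "play_rows", "data": {"increments": [{"dx": -0.0164,"dy": -0.0408,"dz": 0.002},{"dx": -0.0164,"dy": -0.0408,"dz": 0.002},{"dx": -0.0164,"dy": -0.0408,"dz": 0.002},{"dx": -0.0164,"dy": -0.0408,"dz": 0.002},{"dx": -0.0164,"dy": -0.0408,"dz": 0.002}]}}

```text
validation failed for argument at $.in...
```

```bash
cat >> h.py <<'E'
def go(p,yaw):  # remaining shift in tool axes to world TCP p / yaw
    s=manip.state(); M=R(s["ee_rot"]); d=M.T@(np.array(p)-s["ee_pos"])
    w=Ro.from_matrix(M.T@R([np.pi,0,yaw])).as_rotvec(degrees=True)
    print("t",round(s["time_s"],2),"pos",np.round(s["ee_pos"],4),"rpy",np.round(np.degrees(s["ee_rot"]),2),"-> d",d.round(4),"a",w.round(2),"w",round(s["gripper_width"],4),"F",np.round(s["force"],1),"g",round(s["grasp_force"],1))
E
python3 - <<'E'
from h import *
go([.438,.207,.067],np.radians(190))
p=eyes.get_image("wrist"); C=cloud(p)
for t in ["stepped_mid","flanged_top"]:
    for d in tip_of(t,p)[:3]: print(t,round(d["score"],2),np.round(d["position"],4),px(d["position"],p))
m=(np.hypot(C[:,0]-.438,C[:,1]-.207)<.03)&(C[:,2]>.08)&(C[:,2]<.1); P=C[m]
print(m.sum(),P.mean(0),cv2.minEnclosingCircle(P[:,:2].astype(np.float32)*1000))
cv2.imwrite("pics/w1.png",p["frame"])
E
```

```text
t 1.8 pos [0.159  0.656  0.2336] rpy [-180.     -0.    166.37] -> d [-0.3769 -0.3706  0.1666] a [ -0.    -0.   -23.63] w 0.0881 F [ 0.2 -0.  -0.2] g 0.0
0 [nan nan nan] ((0.0, 0.0), 0.0)<stdin>:7: RuntimeWarning: Mean of empty slice.
  ret = um.true_divide(
```

View pics/w1.png

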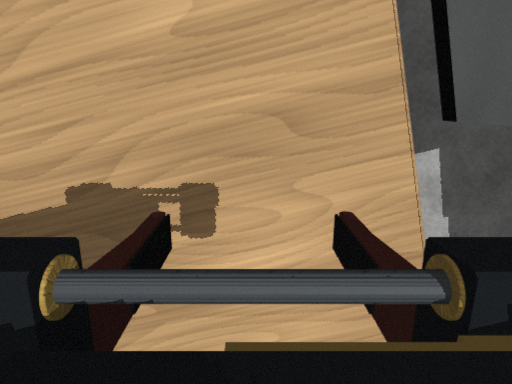

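The arm did not move: the rows were refused, probably because every field has to be given. I'll fill them all in and use one call to check.

Request:
{"op": "play_rows", "data": {"increments": [{"dx": 0,"dy": 0,"dz": 0,"ax": 0,"ay": 0,"az": -7.9,"gripper": 1},{"dx": 0,"dy": 0,"dz": 0,"ax": 0,"ay": 0,"az": -7.9,"gripper": 1},{"dx": 0,"dy": 0,"dz": 0,"ax": 0,"ay": 0,"az": -7.8,"gripper": 1},{"dx": -0.0164,"dy": -0.0408,"dz": 0.002,"ax": 0,"ay": 0,"az": 0,"gripper": 1},{"dx": -0.0164,"dy": -0.0408,"dz": 0.002,"ax": 0,"ay": 0,"az": 0,"gripper": 1}]}}

```text
time_s: 2.45
ee_pos: [0.205, 0.5811, 0.2293]
ee_rot: [3.141, -0.0, -2.965]
force: [0.8, 0.8, -0.0]
gripper_width: 0.0878
grasp_force: 0.0
```

Request:
{"op": "play_rows", "data": {"increments": [{"dx": -0.0164,"dy": -0.0408,"dz": 0.002,"ax": 0,"ay": 0,"az": 0,"gripper": 1},{"dx": -0.0164,"dy": -0.0408,"dz": 0.002,"ax": 0,"ay": 0,"az": 0,"gripper": 1},{"dx": -0.0164,"dy": -0.0408,"dz": 0.002,"ax": 0,"ay": 0,"az": 0,"gripper": 1},{"dx": -0.0164,"dy": -0.0408,"dz": 0.002,"ax": 0,"ay": 0,"az": 0,"gripper": 1},{"dx": -0.0164,"dy": -0.0408,"dz": 0.002,"ax": 0,"ay": 0,"az": 0,"gripper": 1}]}}

```text
time_s: 2.95
ee_pos: [0.3223, 0.3931, 0.2199]
ee_rot: [3.141, 0.001, -2.967]
force: [0.4, -0.2, -0.0]
gripper_width: 0.0884
grasp_force: 0.0
```

Request:
{"op": "play_rows", "data": {"increments": [{"dx": -0.0164,"dy": -0.0408,"dz": 0.002,"ax": 0,"ay": 0,"az": 0,"gripper": 1},{"dx": -0.0164,"dy": -0.0408,"dz": 0.002,"ax": 0,"ay": 0,"az": 0,"gripper": 1},{"dx": -0.0164,"dy": -0.0408,"dz": 0.002,"ax": 0,"ay": 0,"az": 0,"gripper": 1},{"dx": -0.0164,"dy": -0.0408,"dz": 0.002,"ax": 0,"ay": 0,"az": 0,"gripper": 1},{"dx": -0.0164,"dy": -0.0408,"dz": 0.002,"ax": 0,"ay": 0,"az": 0,"gripper": 1}]}}

```text
time_s: 3.45
ee_pos: [0.4384, 0.2064, 0.21]
ee_rot: [3.141, 0.001, -2.967]
force: [0.5, 0.0, 0.1]
gripper_width: 0.0874
grasp_force: 0.0
```

```bash
python3 - <<'E'
from h import *
go([.438,.207,.067],np.radians(190))
p=eyes.get_image("wrist"); C=cloud(p)
for t in ["stepped_mid","flanged_top"]:
    for d in tip_of(t,p)[:3]: print(t,round(d["score"],2),np.round(d["position"],4),px(d["position"],p))
m=(np.hypot(C[:,0]-.438,C[:,1]-.207)<.03)&(C[:,2]>.08)&(C[:,2]<.1); P=C[m]
print(m.sum(),P.mean(0),cv2.minEnclosingCircle(P[:,:2].astype(np.float32)*1000))
cv2.imwrite("pics/w2.png",p["frame"])
E
```

```text
t 3.45 pos [0.4384 0.2064 0.21  ] rpy [ 1.7997e+02  5.0000e-02 -1.7002e+02] -> d [0.0004 0.0006 0.143 ] a [ 0.03  0.05 -0.02] w 0.0874 F [0.5 0.  0.1] g 0.0
stepped_mid 0.91 [0.3525 0.1872 0.0461] [247.  81.]
stepped_mid 0.74 [0.5213 0.2253 0.0491] [256. 251.]
stepped_mid 0.73 [0.4365 0.2091 0.0432] [254. 170.]
flanged_top 0.81 [0.5936 0.2767 0.0908] [294. 344.]
flanged_top 0.69 [0.3994 0.0558 0.0032] [121. 106.]
716 [0.43533582 0.20791804 0.09078644] ((436.2535095214844, 208.0265655517578), 12.9508638381958)
```

View pics/w2.png

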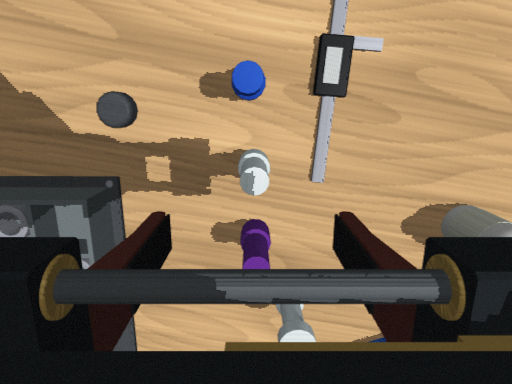

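The wrist view shows the stepped part at (254,182), between blue (248,80) and purple (255,240), at (0.4365, 0.208). Next I descend and grip.

Request:
{"op": "play_rows", "data": {"increments": [{"dx": 0.0017,"dy": 0.0018,"dz": 0.04,"ax": 0,"ay": 0,"az": 0,"gripper": 1},{"dx": 0,"dy": 0,"dz": 0.04,"ax": 0,"ay": 0,"az": 0,"gripper": 1},{"dx": 0,"dy": 0,"dz": 0.035,"ax": 0,"ay": 0,"az": 0,"gripper": 1},{"dx": 0,"dy": 0,"dz": 0.02,"ax": 0,"ay": 0,"az": 0,"gripper": 1},{"dx": 0,"dy": 0,"dz": 0.008,"ax": 0,"ay": 0,"az": 0,"gripper": 0.6}]}}

```text
time_s: 4.1
ee_pos: [0.4339, 0.2102, 0.0648]
ee_rot: [-3.141, -0.003, -2.965]
force: [-0.8, 0.2, -0.2]
gripper_width: 0.083
grasp_force: 0.0
```

Request:
{"op": "play_rows", "data": {"increments": [{"dx": 0,"dy": 0,"dz": 0,"ax": 0,"ay": 0,"az": 0,"gripper": 0},{"dx": 0,"dy": 0,"dz": 0,"ax": 0,"ay": 0,"az": 0,"gripper": 0},{"dx": 0,"dy": 0,"dz": 0,"ax": 0,"ay": 0,"az": 0,"gripper": 0},{"dx": 0,"dy": 0,"dz": 0,"ax": 0,"ay": 0,"az": 0,"gripper": 0},{"dx": 0,"dy": 0,"dz": 0,"ax": 0,"ay": 0,"az": 0,"gripper": 0}]}}

```text
time_s: 4.6
ee_pos: [0.436, 0.2096, 0.0674]
ee_rot: [3.141, 0.001, -2.968]
force: [-0.4, -0.4, 1.0]
gripper_width: 0.0434
grasp_force: 0.0
```

Request:
{"op": "play_rows", "data": {"increments": [{"dx": 0,"dy": 0,"dz": 0,"ax": 0,"ay": 0,"az": 0,"gripper": 0},{"dx": 0,"dy": 0,"dz": 0,"ax": 0,"ay": 0,"az": 0,"gripper": 0},{"dx": 0,"dy": 0,"dz": 0,"ax": 0,"ay": 0,"az": 0,"gripper": 0},{"dx": 0,"dy": 0,"dz": 0,"ax": 0,"ay": 0,"az": 0,"gripper": 0},{"dx": 0,"dy": 0,"dz": -0.01,"ax": 0,"ay": 0,"az": 0,"gripper": 0}]}}

```text
time_s: 5.1
ee_pos: [0.4346, 0.2088, 0.0759]
ee_rot: [-3.141, -0.003, -2.968]
force: [-0.5, 0.9, -1.9]
gripper_width: 0.0249
grasp_force: 30.0
```

Request:
{"op": "play_rows", "data": {"increments": [{"dx": 0,"dy": 0,"dz": -0.025,"ax": 0,"ay": 0,"az": 0,"gripper": 0},{"dx": 0,"dy": 0,"dz": -0.04,"ax": 0,"ay": 0,"az": 0,"gripper": 0},{"dx": -0.006,"dy": -0.02,"dz": -0.025,"ax": 0,"ay": 0,"az": 0,"gripper": 0},{"dx": -0.011,"dy": -0.037,"dz": -0.01,"ax": 0,"ay": 0,"az": 0,"gripper": 0},{"dx": -0.012,"dy": -0.041,"dz": 0,"ax": 0,"ay": 0,"az": 0,"gripper": 0}]}}

```text
time_s: 5.6
ee_pos: [0.4823, 0.1183, 0.1791]
ee_rot: [3.14, 0.004, -2.964]
force: [0.7, -0.8, -2.5]
gripper_width: 0.0248
grasp_force: 30.0
```

Request:
{"op": "play_rows", "data": {"increments": [{"dx": -0.012,"dy": -0.041,"dz": 0,"ax": 0,"ay": 0,"az": 0,"gripper": 0},{"dx": -0.011,"dy": -0.037,"dz": 0,"ax": 0,"ay": 0,"az": 0,"gripper": 0},{"dx": -0.0074,"dy": -0.0228,"dz": 0,"ax": 0,"ay": 0,"az": 0,"gripper": 0},{"dx": 0,"dy": 0,"dz": 0,"ax": 0,"ay": 0,"az": 0,"gripper": 0},{"dx": 0,"dy": 0,"dz": 0,"ax": 0,"ay": 0,"az": 0,"gripper": 0}]}}

```text
time_s: 6.1
ee_pos: [0.5281, 0.0239, 0.1767]
ee_rot: [3.141, -0.001, -2.969]
force: [-0.1, -0.0, -3.1]
gripper_width: 0.0247
grasp_force: 30.0
```

```bash
python3 - <<'E'
from h import *
go([.529,.024,.081],np.radians(190))
for n in ["wrist","scene"]:
    p=eyes.get_image(n); C=cloud(p)
    for t in ["stepped_mid","cell_a","crate_mid"]:
        for d in tip_of(t,p)[:3]: print(n,t,round(d["score"],2),np.round(d["position"],4),px(d["position"],p))
    cv2.imwrite(f"pics/{n}3.png",p["frame"])
E
```

```text
t 6.1 pos [0.5281 0.0239 0.1767] rpy [ 1.7998e+02 -5.0000e-02 -1.7008e+02] -> d [-0.001  -0.0001  0.0957] a [ 0.02 -0.05 -0.08] w 0.0247 F [-0.1 -0.  -3.1] g 30.0
wrist stepped_mid 0.8 [0.3525 0.1873 0.0444] [490.   3.]
wrist stepped_mid 0.76 [0.5201 0.2215 0.0464] [464. 208.]
wrist stepped_mid 0.59 [0.5276 0.0223 0.1527] [249. 221.]
wrist cell_a 0.62 [ 0.6001 -0.0238  0.0131] [195. 231.]
wrist cell_a 0.58 [0.5318 0.0222 0.0165] [249. 177.]
wrist cell_a 0.25 [ 5.935e-01  2.809e-01 -5.000e-04] [466. 265.]
wrist crate_mid 0.89 [ 0.5652 -0.002   0.0173] [220. 205.]
scene stepped_mid 0.74 [0.5312 0.0258 0.1572] [259. 191.]
scene stepped_mid 0.51 [0.5131 0.2266 0.0417] [307. 197.]
scene stepped_mid 0.47 [0.3544 0.1916 0.0422] [281. 172.]
scene cell_a 0.88 [ 0.5967 -0.0245  0.0152] [252. 237.]
scene cell_a 0.58 [0.5283 0.0229 0.0131] [258. 219.]
scene cell_a 0.45 [0.5302 0.0243 0.1593] [259. 191.]
scene crate_mid 0.66 [ 0.5681 -0.0025  0.0143] [255. 229.]
```

View pics/wrist3.png

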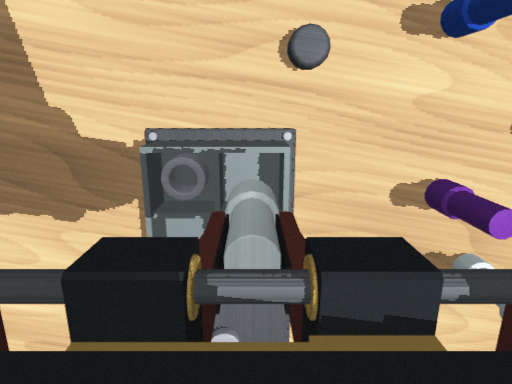

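The part hangs upright over the empty cell, its lower end at about (252,190). I'm lowering it.

Request:
{"op": "play_rows", "data": {"increments": [{"dx": -0.0015,"dy": -0.001,"dz": 0.02,"ax": 0,"ay": 0,"az": 0,"gripper": 0},{"dx": 0,"dy": 0,"dz": 0.03,"ax": 0,"ay": 0,"az": 0,"gripper": 0},{"dx": 0,"dy": 0,"dz": 0.025,"ax": 0,"ay": 0,"az": 0,"gripper": 0},{"dx": 0,"dy": 0,"dz": 0.01,"ax": 0,"ay": 0,"az": 0,"gripper": 0},{"dx": 0,"dy": 0,"dz": 0.005,"ax": 0,"ay": 0,"az": 0,"gripper": 0}]}}

```text
time_s: 7.0
ee_pos: [0.5298, 0.0232, 0.0859]
ee_rot: [-3.142, -0.001, -2.967]
force: [0.4, -0.5, -2.8]
gripper_width: 0.0246
grasp_force: 30.0
```

Request:
{"op": "play_rows", "data": {"increments": [{"dx": 0,"dy": 0,"dz": 0.002,"ax": 0,"ay": 0,"az": 0,"gripper": 0},{"dx": 0,"dy": 0,"dz": 0.001,"ax": 0,"ay": 0,"az": 0,"gripper": 0},{"dx": 0,"dy": 0,"dz": 0,"ax": 0,"ay": 0,"az": 0,"gripper": 0}]}}

```text
time_s: 7.3
ee_pos: [0.5309, 0.0232, 0.0845]
ee_rot: [3.142, 0.002, -2.968]
force: [0.3, 0.4, -2.7]
gripper_width: 0.0247
grasp_force: 30.0
```

Request:
{"op": "play_rows", "data": {"increments": [{"dx": 0,"dy": 0,"dz": 0.002,"ax": 0,"ay": 0,"az": 0,"gripper": 0},{"dx": 0,"dy": 0,"dz": 0.001,"ax": 0,"ay": 0,"az": 0,"gripper": 0},{"dx": 0,"dy": 0,"dz": 0,"ax": 0,"ay": 0,"az": 0,"gripper": 0}]}}

```text
time_s: 7.6
ee_pos: [0.5302, 0.0232, 0.0807]
ee_rot: [3.142, 0.0, -2.968]
force: [0.0, -0.9, -2.0]
gripper_width: 0.0248
grasp_force: 30.0
```

Request:
{"op": "play_rows", "data": {"increments": [{"dx": 0,"dy": 0,"dz": 0.0008,"ax": 0,"ay": 0,"az": 0,"gripper": 0},{"dx": 0,"dy": 0,"dz": 0.0007,"ax": 0,"ay": 0,"az": 0,"gripper": 0},{"dx": 0,"dy": 0,"dz": 0,"ax": 0,"ay": 0,"az": 0,"gripper": 0}]}}

```text
time_s: 7.9
ee_pos: [0.5305, 0.0231, 0.0797]
ee_rot: [3.141, 0.0, -2.968]
force: [-1.5, 0.1, 4.9]
gripper_width: 0.025
grasp_force: 30.0
```

Request:
{"op": "play_rows", "data": {"increments": [{"dx": 0,"dy": 0,"dz": 0,"ax": 0,"ay": 0,"az": 0,"gripper": 0.6},{"dx": 0,"dy": 0,"dz": 0,"ax": 0,"ay": 0,"az": 0,"gripper": 0.6},{"dx": 0,"dy": 0,"dz": 0,"ax": 0,"ay": 0,"az": 0,"gripper": 0.6},{"dx": 0,"dy": 0,"dz": 0,"ax": 0,"ay": 0,"az": 0,"gripper": 0.6},{"dx": 0,"dy": 0,"dz": -0.015,"ax": 0,"ay": 0,"az": 0,"gripper": 0.6}]}}

```text
time_s: 8.4
ee_pos: [0.5289, 0.0231, 0.0928]
ee_rot: [-3.142, -0.003, -2.967]
force: [-1.3, 0.8, -0.7]
gripper_width: 0.0524
grasp_force: 0.0
```

Request:
{"op": "play_rows", "data": {"increments": [{"dx": 0,"dy": 0,"dz": -0.04,"ax": 0,"ay": 0,"az": 0,"gripper": 0.6},{"dx": 0,"dy": 0,"dz": -0.045,"ax": 0,"ay": 0,"az": 0,"gripper": 0.9},{"dx": -0.009,"dy": 0.02,"dz": -0.02,"ax": 0,"ay": 0,"az": 0,"gripper": 0.9},{"dx": -0.0165,"dy": 0.036,"dz": 0,"ax": 0,"ay": 0,"az": 0,"gripper": 0.9},{"dx": -0.018,"dy": 0.04,"dz": 0,"ax": 0,"ay": 0,"az": 0,"gripper": 0.9}]}}

```text
time_s: 8.9
ee_pos: [0.5573, 0.1253, 0.2005]
ee_rot: [3.141, 0.002, -2.97]
force: [0.9, -0.1, -0.3]
gripper_width: 0.078
grasp_force: 0.0
```

Request:
{"op": "play_rows", "data": {"increments": [{"dx": -0.018,"dy": 0.04,"dz": 0,"ax": 0,"ay": 0,"az": 0,"gripper": 0.9},{"dx": -0.018,"dy": 0.04,"dz": 0,"ax": 0,"ay": 0,"az": 0,"gripper": 0.9},{"dx": -0.0165,"dy": 0.036,"dz": 0,"ax": 0,"ay": 0,"az": 0,"gripper": 0.9},{"dx": -0.0136,"dy": 0.0296,"dz": 0,"ax": 0,"ay": 0,"az": 0,"gripper": 0.9},{"dx": 0,"dy": 0,"dz": 0,"ax": 0,"ay": 0,"az": 0,"gripper": 0.9}]}}

```text
time_s: 9.4
ee_pos: [0.5956, 0.2866, 0.1984]
ee_rot: [3.139, 0.0, -2.96]
force: [0.4, 0.0, -0.6]
gripper_width: 0.0791
grasp_force: 0.0
```

```bash
python3 - <<'E'
from h import *
go([.596,.28,.074],np.radians(190))
p=eyes.get_image("wrist"); C=cloud(p)
for t in ["flanged_mid","flanged_top"]:
    for d in tip_of(t,p)[:3]: print(t,round(d["score"],2),np.round(d["position"],4),px(d["position"],p))
m=(np.hypot(C[:,0]-.596,C[:,1]-.28)<.03)&(C[:,2]>.084)&(C[:,2]<.1); P=C[m]
print(m.sum(),P.mean(0),cv2.minEnclosingCircle(P[:,:2].astype(np.float32)*1000))
p=eyes.get_image("scene");C=cloud(p)
m=(np.hypot(C[:,0]-.53,C[:,1]-.023)<.03)&(C[:,2]>.07)&(C[:,2]<.2); P=C[m]
print("stepped",m.sum(),P.mean(0),P.max(0),P.min(0))
for d in tip_of("stepped_mid",p)[:4]: print(round(d["score"],2),np.round(d["position"],4))
E
```

```text
t 9.4 pos [0.5956 0.2866 0.1984] rpy [ 179.84    0.   -169.62] -> d [ 0.0008 -0.0069  0.1244] a [0.16 0.   0.38] w 0.0791 F [ 0.4  0.  -0.6] g 0.0
flanged_mid 0.85 [0.595  0.2782 0.0412] [243. 172.]
flanged_mid 0.4 [ 0.7272  0.2724 -0.0032] [220. 269.]
flanged_top 0.58 [0.5956 0.2769 0.0901] [240. 184.]
1577 [0.59401167 0.27982818 0.0911697 ] ((594.7103881835938, 279.82562255859375), 18.851726531982422)
stepped 83 [0.53758733 0.02122793 0.09231159] [0.54845407 0.03463067 0.10683621] [0.52015948 0.01021772 0.07007322]
0.6 [0.5326 0.0221 0.0597]
0.59 [0.5297 0.0233 0.0121]
0.46 [0.3502 0.1929 0.0408]
0.45 [0.5169 0.2258 0.0432]
```

Request:
{"op": "play_rows", "data": {"increments": [{"dx": 0,"dy": 0,"dz": 0.03,"ax": 0,"ay": 0,"az": 0,"gripper": 0.9},{"dx": 0,"dy": 0,"dz": 0.04,"ax": 0,"ay": 0,"az": 0,"gripper": 0.9},{"dx": 0,"dy": 0,"dz": 0.02,"ax": 0,"ay": 0,"az": 0,"gripper": 0.9},{"dx": 0,"dy": 0,"dz": 0,"ax": 0,"ay": 0,"az": 0,"gripper": 0.9}]}}

```text
time_s: 10.05
ee_pos: [0.5943, 0.2776, 0.1062]
ee_rot: [-3.139, -0.006, -2.969]
force: [-0.0, -0.4, -0.0]
gripper_width: 0.0786
grasp_force: 0.0
```

Request:
{"op": "play_rows", "data": {"increments": [{"dx": 0.0005,"dy": 0,"dz": 0.02,"ax": 0,"ay": 0,"az": 0,"gripper": 0.9},{"dx": 0,"dy": 0,"dz": 0.013,"ax": 0,"ay": 0,"az": 0,"gripper": 0.9},{"dx": 0,"dy": 0,"dz": 0,"ax": 0,"ay": 0,"az": 0,"gripper": 0.5},{"dx": 0,"dy": 0,"dz": 0,"ax": 0,"ay": 0,"az": 0,"gripper": 0},{"dx": 0,"dy": 0,"dz": 0,"ax": 0,"ay": 0,"az": 0,"gripper": 0}]}}

```text
time_s: 10.55
ee_pos: [0.5966, 0.2802, 0.0774]
ee_rot: [3.141, 0.002, -2.968]
force: [-0.6, 1.2, 0.8]
gripper_width: 0.0586
grasp_force: 0.0
```

Request:
{"op": "play_rows", "data": {"increments": [{"dx": 0,"dy": 0,"dz": 0,"ax": 0,"ay": 0,"az": 0,"gripper": 0},{"dx": 0,"dy": 0,"dz": 0,"ax": 0,"ay": 0,"az": 0,"gripper": 0},{"dx": 0,"dy": 0,"dz": 0,"ax": 0,"ay": 0,"az": 0,"gripper": 0},{"dx": 0,"dy": 0,"dz": 0,"ax": 0,"ay": 0,"az": 0,"gripper": 0}]}}

```text
time_s: 10.95
ee_pos: [0.5961, 0.2801, 0.0766]
ee_rot: [3.141, 0.001, -2.967]
force: [-0.5, -0.2, 1.6]
gripper_width: 0.037
grasp_force: 30.0
```

Request:
{"op": "play_rows", "data": {"increments": [{"dx": 0,"dy": 0,"dz": -0.02,"ax": 0,"ay": 0,"az": 0,"gripper": 0},{"dx": 0,"dy": 0,"dz": -0.04,"ax": 0,"ay": 0,"az": 0,"gripper": 0},{"dx": 0.002,"dy": -0.015,"dz": -0.035,"ax": 0,"ay": 0,"az": 0,"gripper": 0},{"dx": 0.005,"dy": -0.03,"dz": -0.02,"ax": 0,"ay": 0,"az": 0,"gripper": 0},{"dx": 0.007,"dy": -0.04,"dz": 0,"ax": 0,"ay": 0,"az": 0,"gripper": 0}]}}

```text
time_s: 11.45
ee_pos: [0.5981, 0.1959, 0.1942]
ee_rot: [3.139, 0.005, -2.964]
force: [1.7, 0.4, -2.6]
gripper_width: 0.0372
grasp_force: 30.0
```

Request:
{"op": "play_rows", "data": {"increments": [{"dx": 0.007,"dy": -0.043,"dz": 0,"ax": 0,"ay": 0,"az": 0,"gripper": 0},{"dx": 0.007,"dy": -0.043,"dz": 0,"ax": 0,"ay": 0,"az": 0,"gripper": 0},{"dx": 0.007,"dy": -0.043,"dz": 0,"ax": 0,"ay": 0,"az": 0,"gripper": 0},{"dx": 0.007,"dy": -0.04,"dz": 0,"ax": 0,"ay": 0,"az": 0,"gripper": 0},{"dx": 0.005,"dy": -0.028,"dz": 0,"ax": 0,"ay": 0,"az": 0,"gripper": 0}]}}

```text
time_s: 11.95
ee_pos: [0.5974, -0.0097, 0.1907]
ee_rot: [-3.141, -0.002, -2.971]
force: [1.1, -0.2, -2.2]
gripper_width: 0.0371
grasp_force: 30.0
```

Request:
{"op": "play_rows", "data": {"increments": [{"dx": 0.003,"dy": -0.0194,"dz": 0,"ax": 0,"ay": 0,"az": 0,"gripper": 0},{"dx": 0,"dy": 0,"dz": 0,"ax": 0,"ay": 0,"az": 0,"gripper": 0},{"dx": 0,"dy": 0,"dz": 0,"ax": 0,"ay": 0,"az": 0,"gripper": 0}]}}

```text
time_s: 12.25
ee_pos: [0.5983, -0.0252, 0.1907]
ee_rot: [3.141, -0.001, -2.968]
force: [0.2, 0.7, -3.1]
gripper_width: 0.0367
grasp_force: 30.0
```

```bash
python3 - <<'E'
from h import *
go([.599,-.0255,.0896],np.radians(190))
for n in ["wrist","scene"]:
    p=eyes.get_image(n); C=cloud(p)
    for t in ["flanged_mid","cell_a","crate_mid","pointer_tip"]:
        for d in tip_of(t,p)[:3]: print(n,t,round(d["score"],2),np.round(d["position"],4),px(d["position"],p))
E
```

```text
t 12.25 pos [ 0.5983 -0.0252  0.1907] rpy [ 1.7996e+02 -6.0000e-02 -1.7006e+02] -> d [-0.0007 -0.0004  0.1011] a [ 0.04 -0.06 -0.06] w 0.0367 F [ 0.2  0.7 -3.1] g 30.0
wrist flanged_mid 0.98 [ 0.5963 -0.0269  0.1583] [249. 213.]
wrist cell_a 0.93 [ 0.5975 -0.0282  0.0143] [249. 169.]
wrist cell_a 0.91 [0.5335 0.0215 0.0143] [309. 115.]
wrist crate_mid 0.7 [ 0.5655 -0.0019  0.0143] [279. 143.]
wrist crate_mid 0.64 [ 0.7276  0.2741 -0.0008] [474. 311.]
wrist pointer_tip 0.66 [0.678  0.0182 0.147 ] [292. 326.]
scene flanged_mid 0.77 [ 0.5976 -0.0238  0.16  ] [252. 208.]
scene flanged_mid 0.43 [ 0.5534 -0.2988  0.0433] [168. 246.]
scene cell_a 0.87 [0.5276 0.0248 0.0139] [258. 219.]
scene cell_a 0.72 [ 0.6028 -0.0284  0.0143] [252. 239.]
scene crate_mid 0.62 [ 0.5683 -0.0049  0.0128] [254. 230.]
scene crate_mid 0.55 [0.5876 0.0296 0.0138] [266. 231.]
scene crate_mid 0.54 [0.7302 0.2747 0.0009] [347. 243.]
scene pointer_tip 0.39 [0.678  0.0176 0.1476] [275. 226.]
```

Request:
{"op": "play_rows", "data": {"increments": [{"dx": -0.001,"dy": -0.001,"dz": 0.02,"ax": 0,"ay": 0,"az": 0,"gripper": 0},{"dx": 0,"dy": 0,"dz": 0.035,"ax": 0,"ay": 0,"az": 0,"gripper": 0},{"dx": 0,"dy": 0,"dz": 0.03,"ax": 0,"ay": 0,"az": 0,"gripper": 0},{"dx": 0,"dy": 0,"dz": 0.009,"ax": 0,"ay": 0,"az": 0,"gripper": 0},{"dx": 0,"dy": 0,"dz": 0.002,"ax": 0,"ay": 0,"az": 0,"gripper": 0}]}}

```text
time_s: 13.25
ee_pos: [0.5993, -0.0263, 0.0943]
ee_rot: [3.141, -0.002, -2.968]
force: [-0.4, 0.6, -2.1]
gripper_width: 0.0368
grasp_force: 30.0
```

Request:
{"op": "play_rows", "data": {"increments": [{"dx": 0,"dy": 0,"dz": 0.001,"ax": 0,"ay": 0,"az": 0,"gripper": 0},{"dx": 0,"dy": 0,"dz": 0.001,"ax": 0,"ay": 0,"az": 0,"gripper": 0},{"dx": 0,"dy": 0,"dz": 0,"ax": 0,"ay": 0,"az": 0,"gripper": 0}]}}

```text
time_s: 13.55
ee_pos: [0.6008, -0.0263, 0.0943]
ee_rot: [-3.141, 0.002, -2.968]
force: [-0.7, -0.1, -2.2]
gripper_width: 0.0366
grasp_force: 30.0
```

Request:
{"op": "play_rows", "data": {"increments": [{"dx": 0,"dy": 0,"dz": 0.001,"ax": 0,"ay": 0,"az": 0,"gripper": 0},{"dx": 0,"dy": 0,"dz": 0.001,"ax": 0,"ay": 0,"az": 0,"gripper": 0},{"dx": 0,"dy": 0,"dz": 0,"ax": 0,"ay": 0,"az": 0,"gripper": 0}]}}

```text
time_s: 13.85
ee_pos: [0.5999, -0.0263, 0.0912]
ee_rot: [3.142, 0.0, -2.967]
force: [-0.6, 0.2, -3.2]
gripper_width: 0.0367
grasp_force: 30.0
```

Request:
{"op": "play_rows", "data": {"increments": [{"dx": 0,"dy": 0,"dz": 0.001,"ax": 0,"ay": 0,"az": 0,"gripper": 0},{"dx": 0,"dy": 0,"dz": 0,"ax": 0,"ay": 0,"az": 0,"gripper": 0}]}}

```text
time_s: 14.05
ee_pos: [0.5998, -0.0263, 0.09]
ee_rot: [3.142, -0.0, -2.967]
force: [-0.3, -0.7, -2.8]
gripper_width: 0.0369
grasp_force: 30.0
```

Request:
{"op": "play_rows", "data": {"increments": [{"dx": 0,"dy": 0,"dz": 0.001,"ax": 0,"ay": 0,"az": 0,"gripper": 0},{"dx": 0,"dy": 0,"dz": 0,"ax": 0,"ay": 0,"az": 0,"gripper": 0}]}}

```text
time_s: 14.25
ee_pos: [0.6003, -0.0263, 0.0896]
ee_rot: [3.141, 0.001, -2.968]
force: [-1.9, 0.9, 3.2]
gripper_width: 0.037
grasp_force: 30.0
```

Request:
{"op": "play_rows", "data": {"increments": [{"dx": 0,"dy": 0,"dz": 0,"ax": 0,"ay": 0,"az": 0,"gripper": 0.7},{"dx": 0,"dy": 0,"dz": 0,"ax": 0,"ay": 0,"az": 0,"gripper": 0.7},{"dx": 0,"dy": 0,"dz": 0,"ax": 0,"ay": 0,"az": 0,"gripper": 0.7},{"dx": 0,"dy": 0,"dz": 0,"ax": 0,"ay": 0,"az": 0,"gripper": 0.7},{"dx": 0,"dy": 0,"dz": -0.015,"ax": 0,"ay": 0,"az": 0,"gripper": 0.7}]}}

```text
time_s: 14.75
ee_pos: [0.5985, -0.0262, 0.1029]
ee_rot: [3.141, -0.004, -2.967]
force: [-0.9, -0.1, -0.4]
gripper_width: 0.0614
grasp_force: 0.0
```

Request:
{"op": "play_rows", "data": {"increments": [{"dx": 0,"dy": 0,"dz": -0.035,"ax": 0,"ay": 0,"az": 0,"gripper": 0.7},{"dx": 0,"dy": 0,"dz": -0.045,"ax": 0,"ay": 0,"az": 0,"gripper": 0.7},{"dx": 0.0112,"dy": -0.0176,"dz": -0.025,"ax": 0,"ay": 0,"az": 0,"gripper": 0.7},{"dx": 0.022,"dy": -0.033,"dz": 0,"ax": 0,"ay": 0,"az": 0,"gripper": 0.7},{"dx": 0.025,"dy": -0.037,"dz": 0,"ax": 0,"ay": 0,"az": 0,"gripper": 0.7}]}}

```text
time_s: 15.25
ee_pos: [0.5586, -0.1226, 0.2116]
ee_rot: [-3.141, 0.004, -2.965]
force: [0.2, -0.7, -0.6]
gripper_width: 0.0616
grasp_force: 0.0
```

Request:
{"op": "play_rows", "data": {"increments": [{"dx": 0.025,"dy": -0.037,"dz": 0,"ax": 0,"ay": 0,"az": 0,"gripper": 0.7},{"dx": 0.025,"dy": -0.037,"dz": 0,"ax": 0,"ay": 0,"az": 0,"gripper": 0.7},{"dx": 0.025,"dy": -0.037,"dz": 0,"ax": 0,"ay": 0,"az": 0,"gripper": 0.7},{"dx": 0.025,"dy": -0.037,"dz": 0,"ax": 0,"ay": 0,"az": 0,"gripper": 0.7},{"dx": 0.023,"dy": -0.032,"dz": 0,"ax": 0,"ay": 0,"az": -7,"gripper": 0.7}]}}

```text
time_s: 15.75
ee_pos: [0.4668, -0.3235, 0.2105]
ee_rot: [-3.14, 0.001, -2.845]
force: [0.8, -0.8, 0.6]
gripper_width: 0.0613
grasp_force: 0.0
```

Request:
{"op": "play_rows", "data": {"increments": [{"dx": 0,"dy": 0,"dz": 0,"ax": 0,"ay": 0,"az": 0,"gripper": 0.7},{"dx": 0,"dy": 0,"dz": 0,"ax": 0,"ay": 0,"az": 0,"gripper": 0.7}]}}

```text
time_s: 15.95
ee_pos: [0.4674, -0.3222, 0.2101]
ee_rot: [-3.141, 0.001, -2.849]
force: [0.0, 0.6, -0.6]
gripper_width: 0.0613
grasp_force: 0.0
```

```bash
python3 - <<'E'
from h import *
p=eyes.get_image("wrist"); C=cloud(p)
for t in ["loupe_grip","loupe_lens"]:
    for d in tip_of(t,p)[:2]: print(t,round(d["score"],2),np.round(d["position"],4),px(d["position"],p))
m=(np.hypot(C[:,0]-.55,C[:,1]+.297)<.055)&(C[:,2]>.045)&(C[:,2]<.065); P=C[m]
print("lens",m.sum(),P.mean(0),cv2.minEnclosingCircle(P[:,:2].astype(np.float32)*1000))
o=outline_of("loupe",p); print([ (round(k["score"],2),int(k["mask"].sum())) for k in o[:3]])
# handle: points high, off the lens
m=(np.hypot(C[:,0]-.468,C[:,1]+.32)<.06)&(C[:,2]>.051)&(C[:,2]<.068); P=C[m]
print("handle",m.sum(),P.mean(0),cv2.minAreaRect(P[:,:2].astype(np.float32)*1000), cv2.fitLine(P[:,:2].astype(np.float32),cv2.DIST_HUBER,0,.01,.01).ravel())
cv2.imwrite("pics/w5.png",p["frame"])
go([.468,-.321,.041],np.radians(197))
p=eyes.get_image("scene");C=cloud(p)
m=(np.hypot(C[:,0]-.6,C[:,1]+.0265)<.03)&(C[:,2]>.08)&(C[:,2]<.2); P=C[m]
print("flanged",m.sum(),P.mean(0),P.max(0),P.min(0)); T=P[P[:,2]>.098]; print(cv2.minEnclosingCircle(T[:,:2].astype(np.float32)*1000),len(T))
for t in ["flanged_top","pointer_tip","stepped_mid"]:
    for d in tip_of(t,p)[:2]: print(t,round(d["score"],2),np.round(d["position"],4))
E
```

```text
loupe_grip 0.78 [ 0.4695 -0.3213  0.0499] [252. 175.]
loupe_grip 0.5 [ 0.737  -0.3715  0.0083] [156. 349.]
loupe_lens 0.65 [ 0.5505 -0.3006  0.0518] [249. 253.]
lens 2709 [ 0.53968881 -0.30112639  0.05393434] ((536.594970703125, -302.6897277832031), 40.57524871826172)
[(0.61, 4993)]
handle 2043 [ 0.46649387 -0.31995544  0.05899901] ((469.1506042480469, -324.06146240234375), (119.37931060791016, 33.912147521972656), 18.956510543823242) [ 0.96805733  0.25072896  0.46649387 -0.31995544]
t 16.15 pos [ 0.4689 -0.3197  0.2094] rpy [ 1.7998e+02  3.0000e-02 -1.6290e+02] -> d [ 0.0013 -0.0011  0.1684] a [0.02 0.03 0.1 ] w 0.0615 F [ 0.6 -0.4  0.5] g 0.0
flanged 115 [ 0.60404044 -0.02775872  0.09997669] [ 0.62085373 -0.00982642  0.10791102] [ 0.58321585 -0.04528244  0.0869575 ]
((600.461669921875, -26.156099319458008), 20.264020919799805) 89
flanged_top 0.73 [ 0.5951 -0.0254  0.1044]
flanged_top 0.37 [ 0.4669 -0.3169  0.0541]
pointer_tip 0.6 [0.6765 0.0153 0.1481]
stepped_mid 0.56 [0.3508 0.1931 0.0442]
stepped_mid 0.51 [0.5327 0.0243 0.0604]
```

View pics/w5.png

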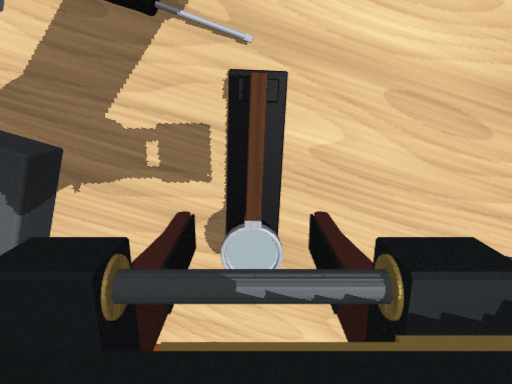

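The wrist view shows the loupe on its rest, handle from (259,72) to (254,222) and lens at (251,250). Its yaw is about 15°, so I'll turn the tool by 2° and then descend.

Request:
{"op": "play_rows", "data": {"increments": [{"dx": 0,"dy": 0.001,"dz": 0.03,"ax": 0,"ay": 0,"az": 2.2,"gripper": 0.6},{"dx": 0,"dy": 0,"dz": 0.045,"ax": 0,"ay": 0,"az": 0,"gripper": 0.6},{"dx": 0,"dy": 0,"dz": 0.045,"ax": 0,"ay": 0,"az": 0,"gripper": 0.6},{"dx": 0,"dy": 0,"dz": 0.03,"ax": 0,"ay": 0,"az": 0,"gripper": 0.6},{"dx": 0,"dy": 0,"dz": 0.0125,"ax": 0,"ay": 0,"az": 0,"gripper": 0.6}]}}

```text
time_s: 16.85
ee_pos: [0.4661, -0.3189, 0.0437]
ee_rot: [3.138, -0.004, -2.883]
force: [-1.2, 0.5, 1.0]
gripper_width: 0.0528
grasp_force: 0.0
```

Request:
{"op": "play_rows", "data": {"increments": [{"dx": 0,"dy": 0,"dz": 0.0045,"ax": 0,"ay": 0,"az": 0,"gripper": 0.5},{"dx": 0,"dy": 0,"dz": 0,"ax": 0,"ay": 0,"az": 0,"gripper": 0.4},{"dx": 0,"dy": 0,"dz": 0,"ax": 0,"ay": 0,"az": 0,"gripper": 0.35}]}}

```text
time_s: 17.15
ee_pos: [0.4686, -0.3209, 0.0437]
ee_rot: [-3.14, 0.002, -2.884]
force: [1.0, 0.7, -0.1]
gripper_width: 0.033
grasp_force: 0.0
```

Request:
{"op": "play_rows", "data": {"increments": [{"dx": 0,"dy": 0,"dz": 0.002,"ax": 0,"ay": 0,"az": 0,"gripper": 0.3},{"dx": 0,"dy": 0,"dz": 0,"ax": 0,"ay": 0,"az": 0,"gripper": 0.2},{"dx": 0,"dy": 0,"dz": 0,"ax": 0,"ay": 0,"az": 0,"gripper": 0},{"dx": 0,"dy": 0,"dz": 0,"ax": 0,"ay": 0,"az": 0,"gripper": 0},{"dx": 0,"dy": 0,"dz": 0,"ax": 0,"ay": 0,"az": 0,"gripper": 0}]}}

```text
time_s: 17.65
ee_pos: [0.4679, -0.3204, 0.0407]
ee_rot: [-3.141, 0.001, -2.884]
force: [-0.7, 1.8, 5.4]
gripper_width: 0.0159
grasp_force: 30.0
```

Request:
{"op": "play_rows", "data": {"increments": [{"dx": 0,"dy": 0,"dz": 0,"ax": 0,"ay": 0,"az": 0,"gripper": 0},{"dx": 0,"dy": 0,"dz": 0,"ax": 0,"ay": 0,"az": 0,"gripper": 0},{"dx": 0,"dy": 0,"dz": -0.01,"ax": 0,"ay": 0,"az": 0,"gripper": 0},{"dx": 0,"dy": 0,"dz": -0.02,"ax": 0,"ay": 0,"az": 0,"gripper": 0},{"dx": 0,"dy": 0,"dz": -0.02,"ax": 0,"ay": 0,"az": 0,"gripper": 0}]}}

```text
time_s: 18.15
ee_pos: [0.467, -0.3202, 0.0907]
ee_rot: [3.141, -0.001, -2.884]
force: [0.2, -0.2, -2.0]
gripper_width: 0.0156
grasp_force: 30.0
```

Request:
{"op": "play_rows", "data": {"increments": [{"dx": 0,"dy": 0,"dz": -0.03,"ax": 0,"ay": 0,"az": 0,"gripper": 0},{"dx": 0,"dy": 0,"dz": -0.03,"ax": 0,"ay": 0,"az": 0,"gripper": 0},{"dx": -0.006,"dy": 0.0125,"dz": -0.02,"ax": 0,"ay": 0,"az": 0,"gripper": 0},{"dx": -0.012,"dy": 0.025,"dz": -0.005,"ax": 0,"ay": 0,"az": 0,"gripper": 0},{"dx": -0.0155,"dy": 0.033,"dz": 0,"ax": 0,"ay": 0,"az": 0,"gripper": 0}]}}

```text
time_s: 18.65
ee_pos: [0.4822, -0.2447, 0.177]
ee_rot: [-3.139, 0.002, -2.887]
force: [-0.1, 1.1, -1.6]
gripper_width: 0.0158
grasp_force: 30.0
```

Request:
{"op": "play_rows", "data": {"increments": [{"dx": -0.0155,"dy": 0.033,"dz": 0,"ax": 0,"ay": 0,"az": 0,"gripper": 0},{"dx": -0.0155,"dy": 0.033,"dz": 0,"ax": 0,"ay": 0,"az": 0,"gripper": 0},{"dx": -0.0155,"dy": 0.033,"dz": 0,"ax": 0,"ay": 0,"az": 0,"gripper": 0},{"dx": -0.0155,"dy": 0.033,"dz": 0,"ax": 0,"ay": 0,"az": 0,"gripper": 0},{"dx": -0.0103,"dy": 0.0225,"dz": 0,"ax": 0,"ay": 0,"az": 0,"gripper": 0}]}}

```text
time_s: 19.15
ee_pos: [0.5126, -0.073, 0.1755]
ee_rot: [3.141, 0.0, -2.882]
force: [-0.4, 0.7, -0.6]
gripper_width: 0.0158
grasp_force: 30.0
```

Request:
{"op": "play_rows", "data": {"increments": [{"dx": -0.007,"dy": 0.016,"dz": 0,"ax": 0,"ay": 0,"az": 0,"gripper": 0},{"dx": -0.0045,"dy": 0.0097,"dz": 0,"ax": 0,"ay": 0,"az": 0,"gripper": 0},{"dx": 0,"dy": 0,"dz": 0.012,"ax": 0,"ay": 0,"az": 0,"gripper": 0},{"dx": 0,"dy": 0,"dz": 0.008,"ax": 0,"ay": 0,"az": 0,"gripper": 0},{"dx": 0,"dy": 0,"dz": 0,"ax": 0,"ay": 0,"az": 0,"gripper": 0}]}}

```text
time_s: 19.65
ee_pos: [0.5155, -0.0494, 0.1535]
ee_rot: [3.141, -0.003, -2.886]
force: [-0.5, -0.1, -1.4]
gripper_width: 0.0156
grasp_force: 30.0
```

```bash
python3 - <<'E'
from h import *
go([.5173,-.0481,.139],np.radians(194.76))
for n in ["wrist","scene","top"]:
    p=eyes.get_image(n); C=cloud(p)
    for t in ["loupe_lens","flanged_top","pointer_tip","loupe_grip"]:
        for d in tip_of(t,p)[:2]: print(n,t,round(d["score"],2),np.round(d["position"],4),px(d["position"],p))
    m=(np.hypot(C[:,0]-.6,C[:,1]+.0265)<.05)&(C[:,2]>.135)&(C[:,2]<.19); P=C[m]
    if len(P)>5:
        print(n,"lens",m.sum(),P.mean(0).round(4),cv2.minEnclosingCircle(P[:,:2].astype(np.float32)*1000),np.percentile(P[:,2],[5,50,95]).round(4))
        A=np.c_[P[:,:2]-P[:,:2].mean(0),np.ones(len(P))]; print(" tilt deg",np.degrees(np.linalg.lstsq(A,P[:,2],rcond=None)[0][:2]).round(2))
    cv2.imwrite(f"pics/{n}6.png",p["frame"])
    if n=="scene": cv2.imwrite("pics/s6c.png",cv2.resize(p["frame"][170:270,200:320],(720,600),interpolation=cv2.INTER_CUBIC))
E
```

```text
t 19.65 pos [ 0.5155 -0.0494  0.1535] rpy [ 179.99   -0.19 -165.34] -> d [-0.0021  0.0008  0.0145] a [ 0.01 -0.19 -0.1 ] w 0.0156 F [-0.5 -0.1 -1.4] g 30.0
wrist loupe_grip 0.76 [ 0.52   -0.0531  0.1627] [241. 252.]
wrist loupe_grip 0.66 [0.5322 0.0245 0.0579] [333. 231.]
wrist lens 643 [ 0.5586 -0.0379  0.1693] ((565.3549194335938, -36.12137985229492), 15.488570213317871) [0.1586 0.1716 0.1727]
 tilt deg [-44.58 -11.76]
scene loupe_lens 0.82 [ 0.5996 -0.0228  0.1641] [253. 208.]
scene loupe_lens 0.72 [ 0.7428 -0.29    0.0069] [186. 300.]
scene flanged_top 0.68 [ 0.6009 -0.0267  0.1054] [252. 221.]
scene flanged_top 0.44 [0.5317 0.026  0.0616] [259. 211.]
scene pointer_tip 0.52 [0.677  0.0182 0.1488] [275. 225.]
scene loupe_grip 0.85 [ 0.5144 -0.0467  0.1659] [237. 191.]
scene loupe_grip 0.85 [ 0.7397 -0.3748  0.0069] [157. 309.]
scene lens 337 [ 0.5989 -0.0285  0.1658] ((593.960205078125, -30.33599853515625), 42.47882080078125) [0.1601 0.1655 0.1717]
 tilt deg [-3.27  0.81]
top loupe_lens 0.93 [ 0.1877 -0.4487  0.0108] [383. 272.]
top loupe_lens 0.86 [ 0.739  -0.2865  0.0075] [334. 125.]
top flanged_top 0.37 [0.5644 0.0017 0.0185] [259. 172.]
top pointer_tip 0.41 [0.675  0.0181 0.1483] [254. 135.]
top loupe_grip 0.74 [ 0.7443 -0.3754  0.0083] [358. 124.]
top loupe_grip 0.55 [ 0.1909 -0.3654  0.009 ] [360. 271.]
top lens 87 [ 0.6103 -0.0117  0.1668] ((600.9723510742188, -21.39942741394043), 32.9408073425293) [0.1615 0.1668 0.1723]
 tilt deg [-0.4  -1.03]
```

View pics/s6c.png

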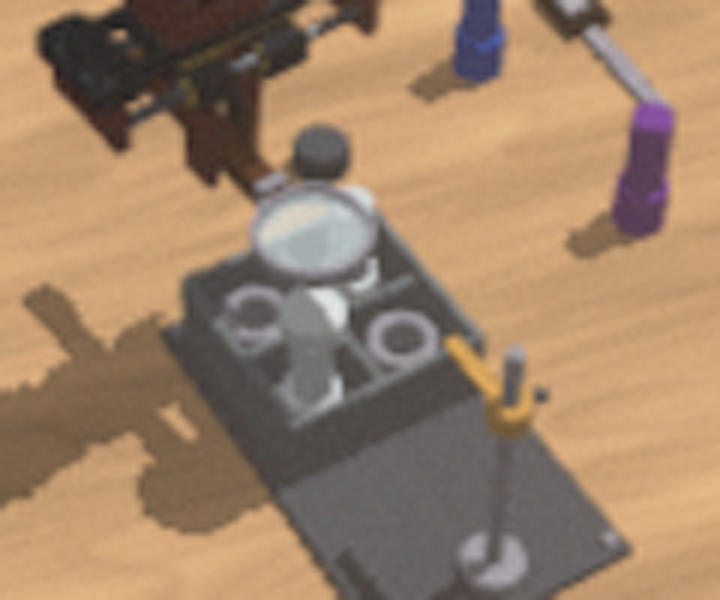

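View pics/wrist6.png

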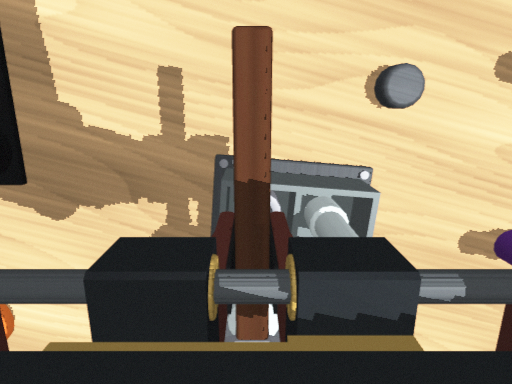

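The crop shows the loupe held level above the crate, lens ring centred at about (315,230) above the flanged part, clear of the pointer. In the wrist view the handle runs straight from (252,30) down to the gripper. Now I lower to focal height and measure again.

Request:
{"op": "play_rows", "data": {"increments": [{"dx": -0.001,"dy": 0.0005,"dz": 0.008,"ax": 0,"ay": 0,"az": 0,"gripper": 0},{"dx": 0,"dy": 0,"dz": 0.005,"ax": 0,"ay": 0,"az": 0,"gripper": 0},{"dx": 0,"dy": 0,"dz": 0.001,"ax": 0,"ay": 0,"az": 0,"gripper": 0},{"dx": 0,"dy": 0,"dz": 0,"ax": 0,"ay": 0,"az": 0,"gripper": 0},{"dx": 0,"dy": 0,"dz": 0,"ax": 0,"ay": 0,"az": 0,"gripper": 0}]}}

```text
time_s: 20.9
ee_pos: [0.5179, -0.0473, 0.1411]
ee_rot: [3.142, -0.0, -2.884]
force: [0.6, 0.1, -1.2]
gripper_width: 0.0158
grasp_force: 30.0
```

```bash
cat > m.py <<'E'
from h import *
from scipy.optimize import least_squares
go([.5173,-.0481,.139],np.radians(194.76))
S=[]
def fit(C,c,z0,z1):   # disc of radius 33: centre that holds the points (handle side dropped)
    P=C[(np.hypot(C[:,0]-c[0],C[:,1]-c[1])<.045)&(C[:,2]>z0)&(C[:,2]<z1)]
    a=np.radians(14.8); back=(P[:,:2]-c)@[np.cos(a),np.sin(a)]; P=P[back>-.024]
    Q=P[cv2.convexHull(P[:,:2].astype(np.float32),returnPoints=False).ravel()][:,:2]
    Q=Q[((Q-c)@[np.cos(a),np.sin(a)])>-.018]
    r=least_squares(lambda x:np.hypot(*(Q-x).T)-.033,c,loss="soft_l1",f_scale=.002)
    I=P[np.hypot(*(P[:,:2]-r.x).T)<.022]
    k=np.linalg.lstsq(np.c_[I[:,:2]-r.x,np.ones(len(I))],I[:,2],rcond=None)[0]
    return r.x.round(4),len(Q),"glass z",k[2].round(4),"tilt",np.degrees(k[:2]).round(2),len(I)
C0=cloud(dict(np.load("scene1.npz"))); print("rest scene",fit(C0,np.array([.55,-.298]),.04,.07))
L=[];F=[];T=[]
for i in range(3):
    p=eyes.get_image("scene"); C=cloud(p); S.append(manip.state()["ee_pos"])
    print("scene",fit(C,np.array([.6,-.026]),.135,.18))
    for t,l in (("loupe_lens",L),("flanged_top",F),("pointer_tip",T)):
        q=[d["position"] for d in tip_of(t,p) if d["score"]>.3 and np.hypot(d["position"][0]-.63,d["position"][1])<.1]
        if q: l.append(q[0])
    A=C[(np.abs((C[:,:2]-[.69,.0205])@[-.174,.985])<.004)&(np.abs((C[:,:2]-[.69,.0205])@[.985,.174])<.012)&(C[:,2]>.13)&(C[:,2]<.17)]
    print(" finger z",np.median(A[:,2]).round(4),len(A))
for l in (L,F,T): print(np.round(np.mean(l,0),4),len(l))
p=eyes.get_image("wrist"); C=cloud(p); a=np.radians(194.76); u=np.array([np.cos(a),np.sin(a)])
d=C[:,:2]-manip.state()["ee_pos"][:2]; s=d@u; w=d@[-u[1],u[0]]
m=(np.abs(w)<.005)&(s>.02)&(s<.09)&(C[:,2]>.12); k=np.polyfit(s[m],C[m,2],1); print("handle top",m.sum(),"slope deg",np.degrees(k[0]).round(2),"z at grip",k[1].round(4))
print("tcp mean",np.mean(S,0).round(4))
E
python3 m.py
```

```text
t 20.9 pos [ 0.5179 -0.0473  0.1411] rpy [ 1.8000e+02 -1.0000e-02 -1.6523e+02] -> d [ 0.0008 -0.0006  0.0021] a [ 0.   -0.01  0.01] w 0.0158 F [ 0.6  0.1 -1.2] g 30.0
rest scene (array([ 0.5525, -0.2974]), 16, 'glass z', np.float64(0.0505), 'tilt', array([ 1.16, -0.37]), 119)
scene (array([ 0.6024, -0.0255]), 14, 'glass z', np.float64(0.1506), 'tilt', array([-0.69, -0.44]), 116)
 finger z 0.148 16
scene (array([ 0.6025, -0.0259]), 19, 'glass z', np.float64(0.1508), 'tilt', array([ 1.65, -0.18]), 111)
 finger z 0.1491 16
scene (array([ 0.6017, -0.0263]), 15, 'glass z', np.float64(0.1506), 'tilt', array([ 0.14, -0.1 ]), 114)
 finger z 0.1483 15
[ 0.6    -0.0229  0.1514] 3
[ 0.6009 -0.0246  0.1043] 3
[0.6775 0.0155 0.1487] 3
handle top 7643 slope deg -76.47 z at grip 0.2525
tcp mean [ 0.518  -0.0472  0.1413]
```

Request:
{"op": "play_rows", "data": {"increments": [{"dx": 0.0012,"dy": -0.0005,"dz": 0.001,"ax": 0,"ay": 0,"az": 0,"gripper": 0},{"dx": 0,"dy": 0,"dz": 0.001,"ax": 0,"ay": 0,"az": 0,"gripper": 0},{"dx": 0,"dy": 0,"dz": 0,"ax": 0,"ay": 0,"az": 0,"gripper": 0},{"dx": 0,"dy": 0,"dz": 0,"ax": 0,"ay": 0,"az": 0,"gripper": 0},{"dx": 0,"dy": 0,"dz": 0,"ax": 0,"ay": 0,"az": 0,"gripper": 0}]}}

```text
time_s: 22.05
ee_pos: [0.5169, -0.048, 0.1391]
ee_rot: [3.142, -0.0, -2.884]
force: [-0.8, -0.4, -1.5]
gripper_width: 0.0157
grasp_force: 30.0
```

```bash
sed -i 's/(s>.02)&(s<.09)&(C\[:,2\]>.12)/(s>.03)\&(s<.093)\&(C[:,2]>.12)\&(C[:,2]<.175)/' m.py; cat >> m.py <<'E'
p=eyes.get_image("scene"); cv2.imwrite("pics/final.png",cv2.resize(p["frame"][150:290,170:350],(771,600),interpolation=cv2.INTER_CUBIC))
E
python3 m.py
```

```text
t 22.05 pos [ 0.5169 -0.048   0.1391] rpy [ 180.     -0.   -165.22] -> d [-0.0004 -0.0002  0.0001] a [ 0.   -0.    0.02] w 0.0157 F [-0.8 -0.4 -1.5] g 30.0
rest scene (array([ 0.5525, -0.2974]), 16, 'glass z', np.float64(0.0505), 'tilt', array([ 1.16, -0.37]), 119)
scene (array([ 0.6016, -0.0264]), 13, 'glass z', np.float64(0.1486), 'tilt', array([0.71, 0.87]), 110)
 finger z 0.1483 14
scene (array([ 0.6022, -0.0263]), 13, 'glass z', np.float64(0.1487), 'tilt', array([ 1.18, -1.05]), 110)
 finger z 0.1488 16
scene (array([ 0.6012, -0.0261]), 15, 'glass z', np.float64(0.1486), 'tilt', array([-0.77, -0.49]), 114)
 finger z 0.1481 15
[ 0.599  -0.0235  0.1497] 3
[ 0.5995 -0.0265  0.1045] 3
[0.6523 0.0022 0.1014] 3
handle top 3887 slope deg 0.03 z at grip 0.1577
tcp mean [ 0.5169 -0.048   0.1392]
```

View pics/final.png

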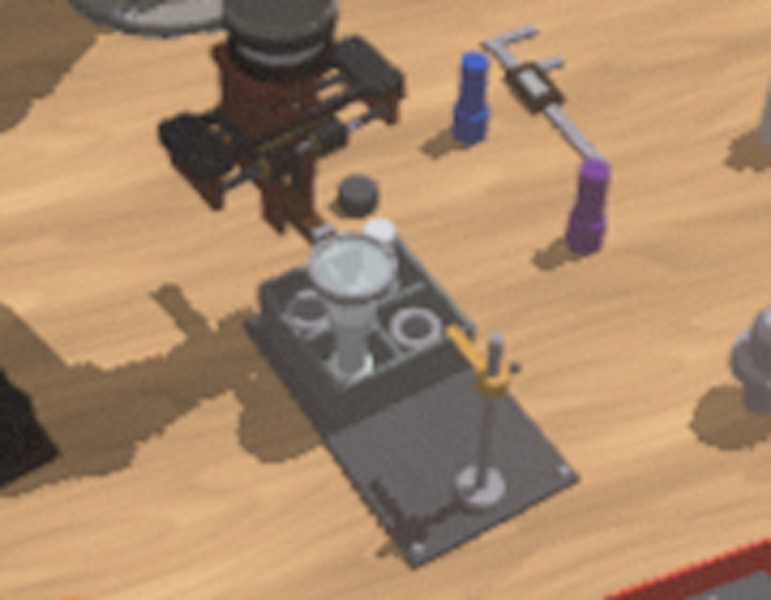

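The picture shows the lens at (352,265) directly over the flanged part, with the stepped part upright behind it at (380,235) and the pointer untouched at (460,335). The handle slopes only 0.03°. The lens sits at about 0.147 m, matching the pointer.

```bash
python3 -c "
from h import *
print(workorder.hand_in())"
```

```text
the job is handed in; nothing more can be done
None
```

I handed the job in at about 22 s: both parts stand upright in their cells, and the loupe is held level over the flanged part at pointer height (about 0.147 m), centred to within about 2 mm by my measurements; hand-in returned no verdict.

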